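# Rock a tight spray-head block out of its sprung service stand and hold it just clear

### The arm

A 6-joint arm with a two-finger parallel gripper is mounted at the origin on the work surface. World frame = base frame: x ahead of the robot, y to its left, z up, the work surface at z = 0. Lengths are in mm, angles in rad, forces in N, time in s.
With the tool pointing down it reaches from about 350 to 875 mm from the base axis. Payload 15.5 kg.
Tool frame: the origin (TCP) lies at the very end of the fingers, on their centre line; the grasp point (between the pads) lies 19 mm behind it; z points along the fingers, y is the line along which they close (so a half turn about z gives the same grasp; the last joint's range is limited). The gripper opens to 85 mm and grips with 20 to 120 N. Pads are 22 mm wide; open, the fingers measure 114 mm over their backs; the gripper's body (76 mm by 85 mm) begins 54 mm behind the grasp point. The pads swing forward as they close: fully open they stand 13 mm farther back than shut.
Start: joints at [1.071, 0.494, 1.345, -0, 1.302, -0.096], TCP at [245.568, 574.737, 231.277] pointing down, gripper open.
Joint ranges: [-2.91, 2.91], [-0.82, 2.16], [0.22, 2.67], [-1.22, 4.37], [0.12, 2.79], [-3.08, 3.08]. Speed limits (rad/s): [1.89, 1.89, 2.57, 3.01, 3.01, 3.01].

### API

Orientations are given as a unit quaternion [w, x, y, z].
In Python, from bench import bot, camrig gives the robot as it stands (bot), with the cameras (camrig).
- The arm moves only by the tool creep_tool, called after "Request:" as name(argument=value, ...) on one line, values as JSON. Schema: {"type":"object","properties":{"segments":{"type":"array","items":{"type":"object","properties":{"x":{"type":"number"},"y":{"type":"number"},"z":{"type":"number"},"rx":{"type":"number"},"ry":{"type":"number"},"rz":{"type":"number"}},"additionalProperties":false},"minItems":1,"maxItems":10},"finger_gap":{"type":"number"},"grip_n":{"type":"number"},"only":{"type":"string"},"quiet":{"type":"boolean"},"lines":{"type":"string"}},"required":["segments"],"additionalProperties":false}. segments is a list of rows, 1 to 10 of them, each an object with the fields x, y, z (the shift in shares of the most that a row can go, 1 being 50 mm), rx, ry, rz (a rotation vector in normalised numbers (1 is pi/2 rad)); a field left out counts as zero; each row shifts and turns the commanded pose from where the row before left it, along the tool's axes as they then stand; what a row does not reach is not made up. A row lasts 1/10 s, in which the tool goes at most 50 mm and 0.15 rad, less where a joint would pass 70% of its speed; a pose out of reach is approached as far as the arm can. finger_gap is the opening from 0.0 (shut) to 1.0 (fully open), set as the call begins (left out keeps the last). The fingers move at their own pace and stop on an object; grip_n is the grip in N (left out, the last holds). Time passes only in rows, so rows that do not move let the fingers close. The tool returns the time, the measured TCP pose, the force, the opening and the grip force at its end. only (a regular expression) keeps the lines of the reply that match it, lines (a string "A,B") keeps lines A to B, and quiet returns only ok. Shift and turn numbers lie between -1 and 1, and a call with a number outside is refused. Input that does not fit is refused with a message, and nothing moves.
- bot.read_state(): the state, without advancing time (a new reading comes with each control period).
- camrig.snapshot(name): name is "scene" or "top" or "wrist"; returns a dict with "img" (420x560x3 uint8, red, green, blue), "camera_matrix" (3x3 intrinsics, pixels), "origin" and "orientation" of the camera in the world. Camera axes: x right, y up, looking along -z (the intrinsics and any distortion apply to the point x, -y, -z); pixel columns grow to the right and rows downward; lengths in mm; the calibration is good to about 2 mm. The wrist camera is an equidistant fisheye: a pixel r from the principal point sees the ray r / f radians off the axis. A picture is of the moment at which its call begins. There is no depth.
- bot.finish_job(): hands the job in; it is judged then, once.
The state is a dict: "clock": time; "joint_pos": joint angles; "qvel": joint speeds; "effort": joint torques, N m; "position": TCP position; "eef_rot": TCP orientation; "wrist_force": force on the tool from outside, world axes, zero at the start; "ft_torque": the same for the moment, N m; "width": opening from 0.0 (shut) to 1.0 (fully open); "grasp_force": force on a finger pad.
Only numpy, scipy, OpenCV 4.12 (cv2) and the standard library are available. Lean on these libraries where they do the work, as an engineer would, in place of code of your own. Each camera call takes 0.05 s, during which the arm holds its last target. There are 200 camera calls.

### The job

The spray-head block is stuck tight between the sprung jaws of the small service stand, which only stands loose on the bench. Take it by the neck and rock it a little from end to end, leaning it no more than about 15 degrees, so that it works its way up and out while the stand stays down on the bench instead of coming up with it; leave the other things on the bench alone. Finish while holding the block: upright and still, directly over the stand, with its foot just clear of the jaws, about 1 to 2 cm above them.

Things in the scene. Friction and masses are not known exactly. Their poses are not given: they have to be found in the camera images.
- stand: Service stand, 1.3 kg, loose on the bench. Steel base plate 90 (x) x 160 (y) x 12 mm; origin at the centre of its underside, z up, y along its long side. At y = +-56 mm an aluminium tower 40 x 12 mm, top 52 mm above the bench, carries a sprung jaw. Two cheeks, 14 mm high over the plate, stand 2.5 mm off the block's x faces. A straight pull on the block lifts the stand with it.
- jaws (a point): Point on the stand midway between its two jaws, 38 mm above the bench. Each jaw is a steel cross-bar, 8 mm round, 28 mm long in x, top 42 mm above the bench, that a spring pushes along y onto an end of the block: about 15 N, so friction about 9 N at each end, 18 N in all, more than the stand's weight. Jaws yield 12 mm outwards; with nothing between, each springs 6 mm inwards.
- block: Spray-head block, metal, 0.28 kg. Foot 30 (x) x 50 (y) x 44 mm high, neck above it. Origin at the underside's centre, z up. At the start it stands upright on the base plate (underside 12 mm above the bench), y along the stand's y, its end faces (y = +-25 mm) pinched by the jaws 26 mm above the underside. Both ends must rise 30 mm to be out. One end at a time slides up while the stand stays down.
- neck (a point): Where to grip the block: on its axis, 72 mm above its underside. The neck is 24 (x) x 30 (y) mm and reaches from 44 to 88 mm above the underside; a round port 12 mm across tops it up to 98 mm. Take it from above with the fingers closing along the block's y, the direction in which it rocks; everything beside it (towers, jaws) is at least 4 mm lower than the neck's foot.
- vial: Small closed glass vial 22 mm across, 45 mm high, near the stand on its -x side. Leave alone. Origin at the underside's centre.
- wrench: Flat steel spanner about 140 mm long lying near the stand on its +x side, along the stand's y. Leave alone.
- beaker: Glass beaker 70 mm across, 90 mm high, to the left. Leave alone. Origin at the underside's centre.
- amber: Amber bottle 72 mm across, 160 mm high, to the right. Leave alone. Origin at the underside's centre.
- nut: Brass collar 40 mm across, 16 mm high, to the right. Leave alone. Origin at the underside's centre.
- tray: White divided vial tray 110 x 160 x 30 mm, to the left. Leave alone. Origin at the underside's centre.
- jar: Glass jar 60 mm across, 65 mm high, to the right. Leave alone. Origin at the underside's centre.

How it is judged (in metres and radians):
At the end, for the whole second after the job is handed in: The fingers hold the block (over 2 N) upright (within 8 degrees) and still, over the stand (within 30 mm), its underside 44 to 80 mm above the stand's underside (2 to 38 mm above the jaws), nothing of the stand touching it; the stand stands flat on the bench (z of block in the frame of stand between 0.044 and 0.08 m and horizontal distance between block and stand below 0.03 m and angle between block's own z axis and vertical below 0.15 rad and contact force between block and stand below 0.05 N and contact force between block and the fingers above 2 N and linear speed of each of block, stand below 0.02 m/s and height (world z) of stand below 0.004 m and angle between stand's own z axis and vertical below 0.03 rad); the arm keeps its last pose, push and grip.
It fails at once if the stand is lifted off the bench or tipped (its middle up more than 8 mm, or leaning more than 0.12 rad) (height (world z) of stand above 0.008 m or angle between stand's own z axis and vertical above 0.12 rad).
It fails at once if the stand is dragged more than 50 mm (distance of stand from where it was at the start of the episode above 0.05 m).
It fails at once if the block is leaned over more than 0.32 rad (18 degrees) (angle between block's own z axis and vertical above 0.32 rad).
It fails at once if another thing on the bench is moved more than 40 mm (distance of any of vial, wrench, beaker, amber, nut, tray, jar from where it was at the start of the episode above 0.04 m).
It also fails if it takes over 48 s, if anything falls off the work surface, if the arm or the gripper's body presses on something with over 40 N, if the wrist force passes 120 N, or if a joint passes its speed limit or range.

## Working session

There is one attempt and no reset: what is moved stays moved. The work goes in short steps, Python scripts to look and compute and a tool call to move; the robot and the scene stay as the last step left them, time stands still between calls to the robot, and variables do not carry over. Pictures are saved under pics/ and viewed, at most 10 in all, crops included, and the job is handed in when it is done.

```bash
ls; mkdir -p pics; cat > h.py <<'E'
import numpy as np, cv2
from scipy.spatial.transform import Rotation as R
from bench import bot, camrig
def rot(q): return R.from_quat([q[1],q[2],q[3],q[0]])
def save(name,f):
    s=camrig.snapshot(name); cv2.imwrite(f'pics/{f}.png',s['img'][:,:,::-1]); np.save(f'pics/{f}.npy',{k:s[k] for k in s if k!='img'},allow_pickle=True); return s
def load(f): return np.load(f'pics/{f}.npy',allow_pickle=True).item()
def ray(s,u,v,fish=False):
    K=np.array(s['camera_matrix']); x=(u-K[0,2])/K[0,0]; y=(v-K[1,2])/K[1,1]
    if fish:
        r=np.hypot(x,y); d=np.array([x/r*np.sin(r),y/r*np.sin(r),np.cos(r)])
    else: d=np.array([x,y,1.])
    d=d*[1,-1,-1]; o=s['orientation']; o=np.array(o)
    M=rot(o).as_matrix() if o.size==4 else o
    d=M@d; return np.array(s['origin']),d/np.linalg.norm(d)
def atz(s,u,v,z,fish=False):
    o,d=ray(s,u,v,fish); return o+d*(z-o[2])/d[2]
def tri(rs):
    A=sum(np.eye(3)-np.outer(d,d) for o,d in rs); b=sum((np.eye(3)-np.outer(d,d))@o for o,d in rs); return np.linalg.solve(A,b)
E
python3 -c "
from h import *
for n in ['scene','top']:
    s=save(n,n+'0'); print({k:s[k] for k in s if k!='img'})
print(bot.read_state())
"; python3 -c "
import cv2,numpy as np
a=[cv2.imread(f'pics/{n}0.png') for n in ['scene','top']]
cv2.imwrite('pics/both.png',cv2.resize(np.vstack(a),None,fx=.7,fy=.7))"
```

```text
bench.py
pics
{'camera_matrix': array([[392.78441793,   0.        , 274.23983329],
       [  0.        , 392.78441793, 214.01848008],
       [  0.        ,   0.        ,   1.        ]]), 'origin': array([ 961.18085531, -746.81775194,  629.82487679]), 'orientation': array([0.85146127, 0.46307239, 0.12798059, 0.21023472])}
{'camera_matrix': array([[510.1557161 ,   0.        , 286.39470934],
       [  0.        , 510.1557161 , 208.34243292],
       [  0.        ,   0.        ,   1.        ]]), 'origin': array([ 314.6112922 ,   -4.66248708, 1332.05150769]), 'orientation': array([ 0.70589535,  0.06179156, -0.04817785, -0.70396907])}
{'clock': 0.1, 'joint_pos': array([ 1.07149423e+00,  4.94116628e-01,  1.34603339e+00,  1.43358249e-05,
        1.30246574e+00, -9.55278071e-02]), 'qvel': array([ 5.73573965e-04,  3.08565345e-04, -1.98990705e-03, -1.01767114e-03,
        3.05262528e-04, -6.69723211e-05]), 'effort': array([ 1.99931943e-03, -8.83594465e+01, -3.84562576e+01,  1.78375290e-04,
        5.25414187e-03,  1.60141502e-05]), 'position': array([245.4254356 , 574.47856808, 230.77473842]), 'eef_rot': array([-1.56518076e-04,  2.00520344e-01,  9.79689405e-01, -4.87071296e-04]), 'wrist_force': array([ 0.91649959,  0.27083577, -0.13852288]), 'ft_torque': array([0.02142489, 0.00914549, 0.01840652]), 'grasp_force': 0.0, 'width': 0.9984631792993472}
```

View pics/both.png

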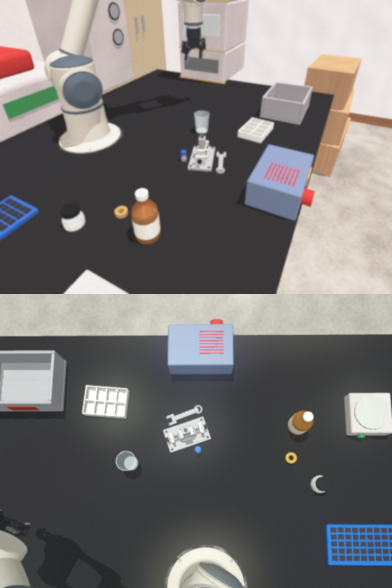

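The scene (upper) and top (lower) views show the stand near top pixel (267,200), with the wrench ahead of it and the vial behind. I'll enlarge both.

```bash
python3 -c "
import cv2,numpy as np
t=cv2.imread('pics/top0.png')[150:240,220:320]; s=cv2.imread('pics/scene0.png')[180:270,240:340]
cv2.imwrite('pics/crop.png',np.vstack([cv2.resize(t,(660,594),interpolation=cv2.INTER_CUBIC)]))
cv2.imwrite('pics/crops.png',np.vstack([cv2.resize(s,(660,594),interpolation=cv2.INTER_CUBIC)]))"
```

```text
(no output)
```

View pics/crop.png

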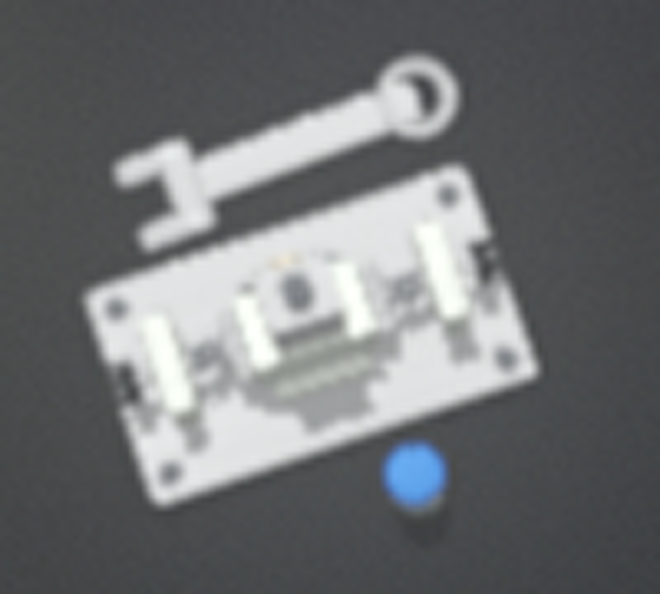

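View pics/crops.png

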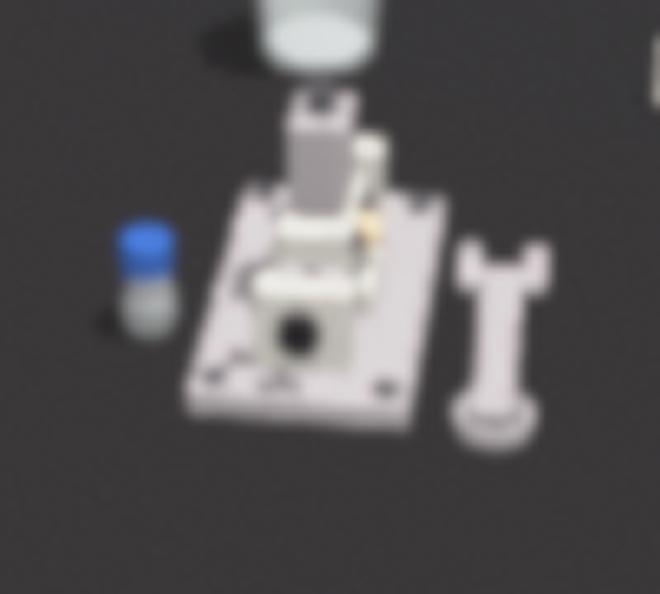

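The top crop shows the plate corners at (85,293), (460,165), (540,378) and (160,505), with the port hole at about (298,293). The scene crop shows the port hole at (322,98) and the near plate corners at (188,405) and (410,425).

```bash
python3 -c "
from h import *
t=load('top0');s=load('scene0')
T=lambda u,v:(220+(u+.5)/6.6-.5,150+(v+.5)/6.6-.5)
S=lambda u,v:(240+(u+.5)/6.6-.5,180+(v+.5)/6.6-.5)
c=np.array([atz(t,*T(*p),12) for p in [(85,293),(460,165),(540,378),(160,505)]]);print(c,c.mean(0))
for a,b in [(0,1),(3,2),(3,0),(2,1)]:
    d=c[b]-c[a];print(np.hypot(*d[:2]),np.arctan2(d[1],d[0]))
rs=[ray(t,*T(298,293)),ray(s,*S(322,98))];p=tri(rs);print('port',p,[np.linalg.norm(np.cross(p-o,d)) for o,d in rs])
print('port@110',atz(t,*T(298,293),110),atz(s,*S(322,98),110))
print([atz(s,*S(*q),12) for q in [(188,390),(410,412),(448,195),(245,185)]])
"
```

```text
[[559.96925755 163.68555907  12.        ]
 [612.26525561  14.03387073  12.        ]
 [525.79350122 -18.00810314  12.        ]
 [474.76260338 132.20444251  12.        ]] [543.19765444  72.97894229  12.        ]
158.52602069389187 -1.2346102854385024
158.6441344854337 -1.2433046982970335
90.8363067058155 0.35391173844897467
92.21741916431435 0.3548622342882828
port [544.2094355   73.50293681 103.49609634] [np.float64(1.3902110227583946), np.float64(1.3902110227585482)]
port@110 [541.80787538  72.3309829  110.        ] [550.28923373  64.50306367 110.        ]
[array([530.96199004, -18.04284494,  12.        ]), array([617.10292925,   8.66015033,  12.        ]), array([563.17781539, 163.98314797,  12.        ]), array([477.22203179, 131.03904723,  12.        ])]
```

```bash
cat >> h.py <<'E'
def togo(p,yaw):
    s=bot.read_state(); M=rot(s['eef_rot'])
    y=np.array([-np.sin(yaw),np.cos(yaw),0]); best=None
    for sg in (1,-1):
        Y=y*sg; Z=np.array([0,0,-1.]); X=np.cross(Y,Z)
        G=R.from_matrix(np.c_[X,Y,Z]); rv=(M.inv()*G).as_rotvec()
        print('delta',M.inv().apply(np.array(p)-s['position']).round(2),'rv',rv.round(4), 'toolY',M.as_matrix()[:,1].round(3))
E
python3 -c "
from h import *
togo([544.5,72.5,200],.345)"
```

```text
delta [-472.25 -344.07   31.07] rv [-9.000e-04 -5.000e-04 -7.488e-01] toolY [ 0.393  0.92  -0.001]
delta [-472.25 -344.07   31.07] rv [-6.0000e-04  1.2000e-03  2.3928e+00] toolY [ 0.393  0.92  -0.001]
```

Careful with the scale: shifts go in shares of 50 mm and turns go in shares of pi/2 rad. That gives: -31.5 mm is -0.63, -23 mm is -0.46.

Request:
creep_tool(segments=[{"x": -0.63, "y": -0.46}, {"x": -0.63, "y": -0.46}, {"x": -0.63, "y": -0.46}, {"x": -0.63, "y": -0.46}, {"x": -0.63, "y": -0.46}, {"x": -0.63, "y": -0.46}, {"x": -0.63, "y": -0.46}, {"x": -0.63, "y": -0.46}, {"x": -0.63, "y": -0.46}, {"x": -0.63, "y": -0.46}], finger_gap=1.0)

```text
clock: 1.1
position: [445.3, 237.9, 231.2]
eef_rot: [-0.0, 0.201, 0.98, -0.0]
wrist_force: [0.3, 0.2, 0.5]
width: 1.001
grasp_force: 0.0
```

Request:
creep_tool(segments=[{"x": -0.63, "y": -0.46, "z": 0.04}, {"x": -0.63, "y": -0.46, "z": 0.04}, {"x": -0.63, "y": -0.46, "z": 0.04}, {"x": -0.63, "y": -0.46, "z": 0.04}, {"x": -0.63, "y": -0.46, "z": 0.06}, {"rz": -0.0955}, {"rz": -0.0955}, {"rz": -0.0955}, {"rz": -0.0955}, {"rz": -0.0949}])

```text
clock: 2.1
position: [544.3, 71.8, 220.0]
eef_rot: [-0.0, -0.175, 0.985, 0.0]
wrist_force: [-0.4, -0.2, 0.1]
width: 1.002
grasp_force: 0.0
```

Request:
creep_tool(segments=[{}, {}])

```text
clock: 2.3
position: [544.4, 71.8, 220.1]
eef_rot: [-0.0, -0.169, 0.986, 0.0]
wrist_force: [-0.1, 0.3, 0.4]
width: 0.994
grasp_force: 0.0
```

```bash
python3 -c "
from h import *
togo([544.5,72.5,200],.345)
s=save('wrist','w1');print({k:s[k] for k in s if k!='img'})
import cv2
cv2.imwrite('pics/w1b.png',cv2.resize(s['img'][:,:,::-1],(800,600),interpolation=cv2.INTER_CUBIC))"
```

```text
delta [-0.33  0.61 20.13] rv [ 0.0001 -0.0003 -0.0046] toolY [-0.334  0.943  0.   ]
delta [-0.33  0.61 20.13] rv [-5.000e-04 -1.000e-04  3.137e+00] toolY [-0.334  0.943  0.   ]
{'camera_matrix': array([[325.1922621 ,   0.        , 280.56461576],
       [  0.        , 325.1922621 , 203.51474319],
       [  0.        ,   0.        ,   1.        ]]), 'origin': array([465.65906326,  44.06653113, 362.35537973]), 'orientation': array([ 0.56925392, -0.09561843, -0.13421492,  0.80547715])}
```

View pics/w1b.png

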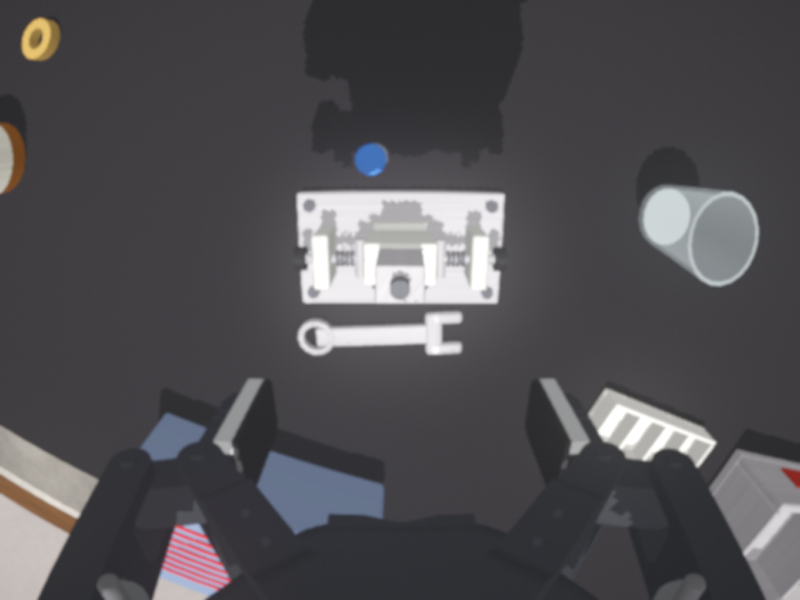

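The wrist view shows the plate corners at (297,193), (505,193), (498,303) and (303,303), with the port centre at (400,287). The alignment looks good.

```bash
python3 -c "
from h import *
w=load('w1');t=load('top0');s=load('scene0')
W=lambda u,v:((u+.5)/1.42857-.5,(v+.5)/1.42857-.5)
c=np.array([atz(w,*W(*p),12,True) for p in [(297,193),(505,193),(498,303),(303,303)]]);print(c,c.mean(0))
for a,b in [(0,1),(3,2),(0,3),(1,2)]:
    d=c[b]-c[a];print(np.hypot(*d[:2]),np.arctan2(d[1],d[0]))
T=lambda u,v:(220+(u+.5)/6.6-.5,150+(v+.5)/6.6-.5)
S=lambda u,v:(240+(u+.5)/6.6-.5,180+(v+.5)/6.6-.5)
rs=[ray(t,*T(298,293)),ray(s,*S(322,98)),ray(w,*W(400,287),True)]
print(tri(rs),tri(rs[::2]),tri(rs[1:]),atz(w,*W(400,287),110,True))
"
```

```text
[[531.12833524 -17.79680781  12.        ]
 [477.93584629 132.44569664  12.        ]
 [562.69431477 161.95669356  12.        ]
 [615.91533747  11.79743311  12.        ]] [546.91845844  72.10075387  12.        ]
159.38083643889027 1.91106945379999
159.31189772220054 1.9114126795649555
89.8034233269211 0.33582128155064944
89.74907753803122 0.335050344936521
[545.31858477  72.47060501 104.6950514 ] [537.90711251  69.89236026 132.84510615] [546.78111147  71.75890706 105.45768248] [545.47972542  71.36432282 110.        ]
```

Scaled: 30 mm is 0.6, 25 mm is 0.5.

Request:
creep_tool(segments=[{"x": -0.02, "z": 0.6}, {"z": 0.6}, {"z": 0.5}, {"z": 0.4}, {"z": 0.3}, {"z": 0.3}, {"z": 0.2}, {"z": 0.2}, {}, {}], finger_gap=1.0)

```text
clock: 3.35
position: [545.6, 72.2, 65.5]
eef_rot: [0.0, -0.171, 0.985, -0.0]
wrist_force: [-0.2, -0.8, 1.5]
width: 1.002
grasp_force: 0.0
```

Request:
creep_tool(segments=[{}, {}, {}, {}, {}, {}, {}, {}], finger_gap=0, grip_n=100)

```text
clock: 4.15
position: [545.7, 72.1, 65.8]
eef_rot: [0.0, -0.172, 0.985, -0.0]
wrist_force: [-0.7, -0.8, 8.6]
width: 0.341
grasp_force: 99.0
```

Request:
creep_tool(segments=[{}, {}, {}, {}])

```text
clock: 4.55
position: [545.7, 72.2, 65.8]
eef_rot: [0.0, -0.172, 0.985, -0.0]
wrist_force: [-0.6, -0.9, 7.5]
width: 0.341
grasp_force: 99.0
```

Scaled: 1.1 mm is 0.022, -0.9 mm is -0.018, 0.04 rad / 1.5708 = 0.0255.

Request:
creep_tool(segments=[{"y": 0.022, "z": -0.018, "rx": 0.0255}, {"y": 0.022, "z": -0.018, "rx": 0.0255}, {"y": 0.022, "z": -0.018, "rx": 0.0255}, {"y": 0.022, "z": -0.018, "rx": 0.0255}, {"y": 0.022, "z": -0.018, "rx": 0.0255}, {}, {}, {}])

```text
clock: 5.35
position: [543.7, 77.6, 69.5]
eef_rot: [0.017, -0.171, 0.98, -0.098]
wrist_force: [-1.3, 2.2, 6.1]
width: 0.341
grasp_force: 99.7
```

```bash
python3 -c "
from h import *
s=save('scene','s1');st=bot.read_state();print(st['wrist_force'],st['ft_torque'],rot(st['eef_rot']).as_matrix()[:,2].round(3))
cv2.imwrite('pics/s1c.png',cv2.resize(s['img'][170:270,230:350,::-1],(720,600),interpolation=cv2.INTER_CUBIC))"
```

```text
[-2.00904652  1.93010236  5.34033186] [0.43990853 0.20512667 0.01975046] [ 0.067 -0.186 -0.98 ]
```

View pics/s1c.png

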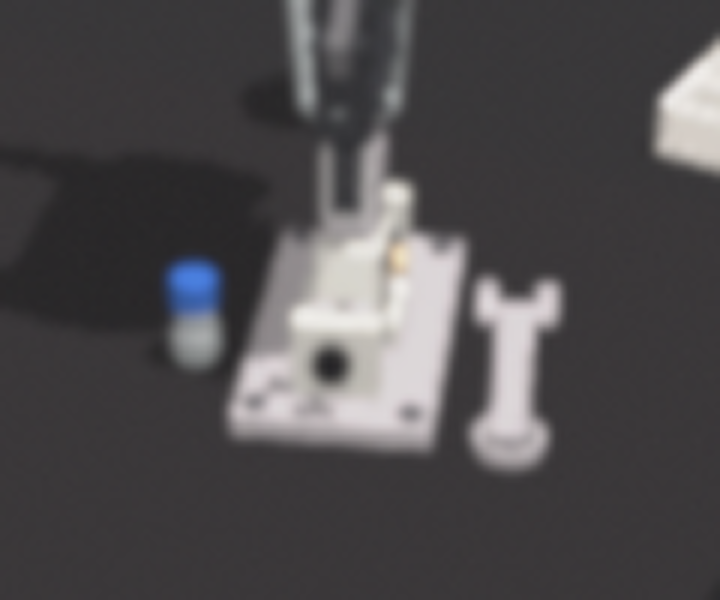

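The stand hasn't moved: its near corner is still at about (268,242) in full-image pixels. The net force is pushing it down, so I'll rock back the other way.

Scaled: -1.4 mm is -0.028, -0.9 mm is -0.018, -0.04 rad / 1.5708 = -0.0255.

Request:
creep_tool(segments=[{"y": -0.028, "z": -0.018, "rx": -0.0255}, {"y": -0.028, "z": -0.018, "rx": -0.0255}, {"y": -0.028, "z": -0.018, "rx": -0.0255}, {"y": -0.028, "z": -0.018, "rx": -0.0255}, {"y": -0.028, "z": -0.018, "rx": -0.0255}, {}])

```text
clock: 6.0
position: [546.1, 70.5, 74.7]
eef_rot: [0.0, -0.171, 0.985, 0.001]
wrist_force: [0.3, 0.2, 3.4]
width: 0.338
grasp_force: 100.3
```

Request:
creep_tool(segments=[{"y": -0.028, "z": -0.018, "rx": -0.0255}, {"y": -0.028, "z": -0.018, "rx": -0.0255}, {"y": -0.028, "z": -0.018, "rx": -0.0255}, {"y": -0.028, "z": -0.018, "rx": -0.0255}, {"y": -0.028, "z": -0.018, "rx": -0.0255}, {}, {}])

```text
clock: 6.7
position: [548.2, 64.5, 78.4]
eef_rot: [-0.017, -0.171, 0.98, 0.098]
wrist_force: [2.2, -1.0, -2.4]
width: 0.336
grasp_force: 100.1
```

```bash
python3 -c "
from h import *
st=bot.read_state();print(st['wrist_force'],st['ft_torque'],rot(st['eef_rot']).as_matrix()[:,2].round(3))"
```

```text
[ 2.22238767 -1.00781146 -2.40455057] [-0.22928235 -0.31393347  0.03330928] [-0.067  0.185 -0.98 ]
```

Scaled: 1.8 mm is 0.036, -0.9 mm is -0.018, 0.04 rad / 1.5708 = 0.0255.

Request:
creep_tool(segments=[{"y": 0.036, "z": -0.018, "rx": 0.0255}, {"y": 0.036, "z": -0.018, "rx": 0.0255}, {"y": 0.036, "z": -0.018, "rx": 0.0255}, {"y": 0.036, "z": -0.018, "rx": 0.0255}, {"y": 0.036, "z": -0.018, "rx": 0.0255}, {}])

```text
clock: 7.3
position: [544.9, 73.8, 84.1]
eef_rot: [0.0, -0.173, 0.985, -0.001]
wrist_force: [1.3, -1.2, -2.6]
width: 0.339
grasp_force: 100.1
```

Request:
creep_tool(segments=[{"y": 0.036, "z": -0.018, "rx": 0.0255}, {"y": 0.036, "z": -0.018, "rx": 0.0255}, {"y": 0.036, "z": -0.018, "rx": 0.0255}, {"y": 0.036, "z": -0.018, "rx": 0.0255}, {"y": 0.036, "z": -0.018, "rx": 0.0255}, {}, {}])

```text
clock: 8.0
position: [542.2, 81.6, 88.3]
eef_rot: [0.017, -0.171, 0.98, -0.098]
wrist_force: [-1.7, -2.4, 8.0]
width: 0.339
grasp_force: 102.3
```

```bash
python3 -c "
from h import *
s=save('scene','s2');st=bot.read_state();print(st['wrist_force'],st['ft_torque'],rot(st['eef_rot']).as_matrix()[:,2].round(3),st['position']+53*rot(st['eef_rot']).as_matrix()[:,2])
cv2.imwrite('pics/s2c.png',cv2.resize(s['img'][170:270,230:350,::-1],(720,600),interpolation=cv2.INTER_CUBIC))"
```

```text
[-0.76586669 -2.0369146   7.84695593] [-1.16501609 -0.02266229 -0.10136625] [ 0.068 -0.186 -0.98 ] [545.83782598  71.53819028  36.41254623]
```

View pics/s2c.png

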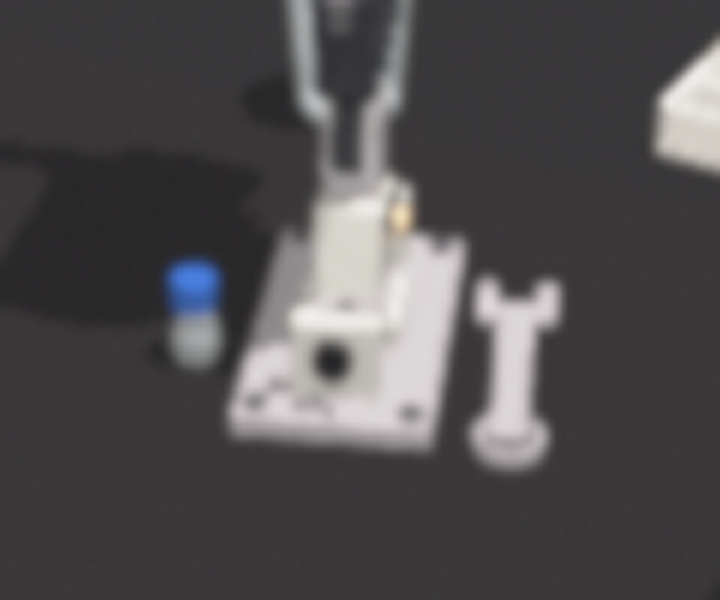

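The stand is still in place, the block's near (-y) end is almost out, and the block is about 24 mm up. Next comes the reverse rock.

Scaled: -2.1 mm is -0.042, -0.9 mm is -0.018, -0.04 rad / 1.5708 = -0.0255.

Request:
creep_tool(segments=[{"y": -0.042, "z": -0.018, "rx": -0.0255}, {"y": -0.042, "z": -0.018, "rx": -0.0255}, {"y": -0.042, "z": -0.018, "rx": -0.0255}, {"y": -0.042, "z": -0.018, "rx": -0.0255}, {"y": -0.042, "z": -0.018, "rx": -0.0255}, {}])

```text
clock: 8.65
position: [546.1, 71.2, 94.7]
eef_rot: [0.001, -0.171, 0.985, 0.001]
wrist_force: [-4.5, -0.6, 26.6]
width: 0.339
grasp_force: 104.6
```

```bash
python3 -c "
from h import *
st=bot.read_state();print(st['wrist_force'],st['ft_torque'],rot(st['eef_rot']).as_matrix()[:,2].round(3),st['position']+53*rot(st['eef_rot']).as_matrix()[:,2])"
```

```text
[-4.51640196 -0.61463742 26.55527696] [0.0156855  1.11229571 0.05122518] [ 0.001  0.003 -1.   ] [546.16750882  71.38681645  41.73325186]
```

Scaled: -2 mm is -0.04, -1.4 mm is -0.028, -0.04 rad / 1.5708 = -0.0255.

Request:
creep_tool(segments=[{"y": -0.04, "z": -0.028, "rx": -0.0255}, {"y": -0.04, "z": -0.028, "rx": -0.0255}, {"y": -0.04, "z": -0.028, "rx": -0.0255}, {}])

```text
clock: 9.05
position: [547.7, 66.4, 98.1]
eef_rot: [-0.01, -0.171, 0.983, 0.061]
wrist_force: [-1.5, 6.6, 10.6]
width: 0.335
grasp_force: 102.7
```

```bash
python3 -c "
from h import *
s=save('scene','s3');st=bot.read_state();print(st['wrist_force'],st['ft_torque'],rot(st['eef_rot']).as_matrix()[:,2].round(3),st['position']+53*rot(st['eef_rot']).as_matrix()[:,2])
cv2.imwrite('pics/s3c.png',cv2.resize(s['img'][170:270,230:350,::-1],(720,600),interpolation=cv2.INTER_CUBIC))"
```

```text
[-2.29754592  4.27633179  9.55581207] [ 0.91409197  0.4724527  -0.00615647] [-0.04   0.116 -0.992] [545.49265349  72.61825475  45.48972434]
```

View pics/s3c.png

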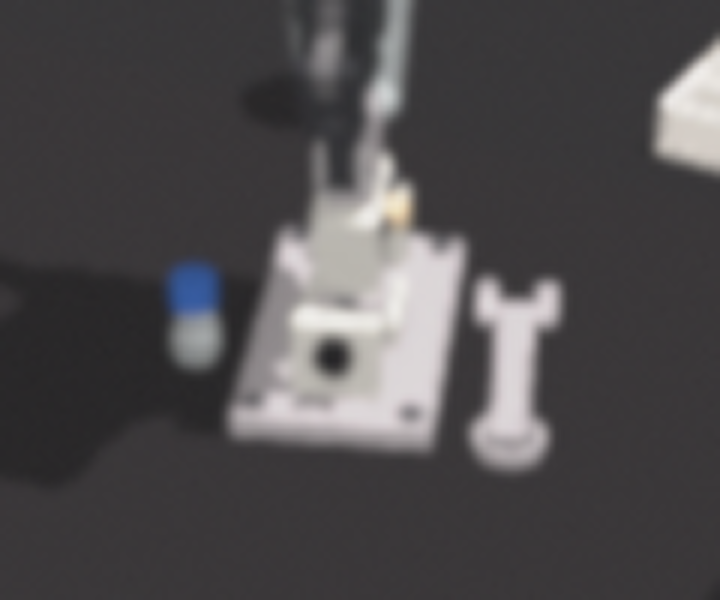

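Scaled: 1.9 mm is 0.038, -1.4 mm is -0.028, 0.04 rad / 1.5708 = 0.0255.

Request:
creep_tool(segments=[{"y": 0.038, "z": -0.028, "rx": 0.0255}, {"y": 0.038, "z": -0.028, "rx": 0.0255}, {"y": 0.038, "z": -0.028, "rx": 0.0255}, {}])

```text
clock: 9.5
position: [545.2, 72.2, 102.3]
eef_rot: [-0.0, -0.173, 0.985, 0.0]
wrist_force: [-0.7, -0.1, -3.0]
width: 0.336
grasp_force: 100.9
```

Request:
creep_tool(segments=[{"z": -0.02}, {"z": -0.04}, {"z": -0.04}, {"z": -0.04}, {}, {}, {}, {}])

```text
clock: 10.3
position: [545.7, 71.4, 109.1]
eef_rot: [-0.0, -0.172, 0.985, 0.0]
wrist_force: [-0.2, -0.4, -2.4]
width: 0.337
grasp_force: 100.9
```

```bash
python3 -c "
from h import *
s=save('scene','s4');st=bot.read_state();print(st['wrist_force'],st['ft_torque'],rot(st['eef_rot']).as_matrix()[:,2].round(3),st['position']+53*rot(st['eef_rot']).as_matrix()[:,2])
cv2.imwrite('pics/s4c.png',cv2.resize(s['img'][170:270,230:350,::-1],(720,600),interpolation=cv2.INTER_CUBIC))"
```

```text
[ 0.6640583  -0.43207654 -2.14689528] [-0.02630269  0.03799687 -0.02498551] [-0.  0. -1.] [545.68999812  71.36041523  56.07149042]
```

View pics/s4c.png

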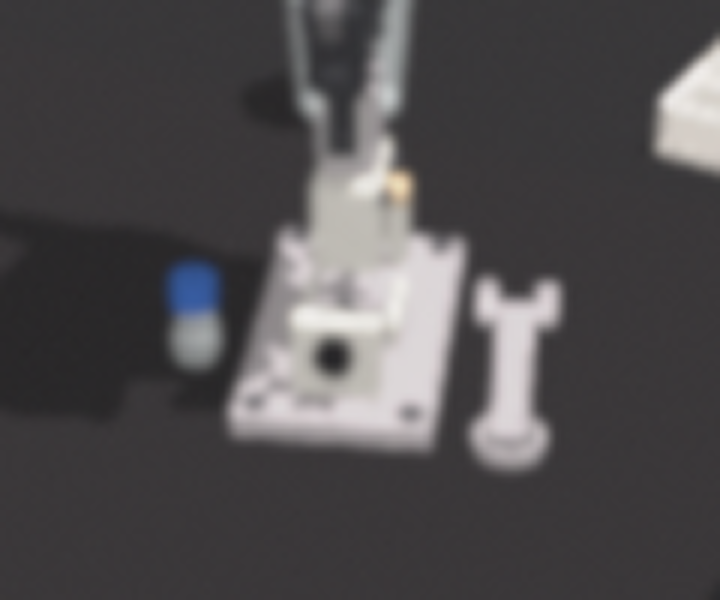

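The block hangs free: the wrist force is just its weight, and the stand is unmoved. One wrist view will check its lean in the rocking plane.

```bash
python3 -c "
from h import *
s=save('wrist','w2')
cv2.imwrite('pics/w2c.png',cv2.resize(s['img'][180:330,180:380,::-1],(800,600),interpolation=cv2.INTER_CUBIC))"
```

```text
(no output)
```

View pics/w2c.png

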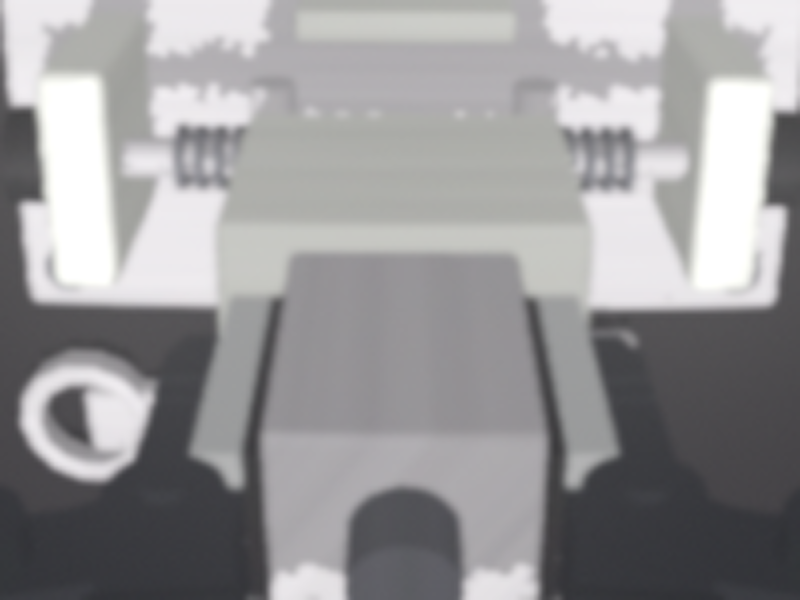

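The block is symmetric and upright in the jaws' plane: its bottom edge is level from (245,117) to (563,117). I'll check its height from the edge length, then hand in.

```bash
python3 -c "
from h import *
w=load('w2')
W=lambda u,v:(180+(u+.5)/4-.5,180+(v+.5)/4-.5)
for z in (44,50,56,62,68):
    a,b=[atz(w,*W(u,118),z,True) for u in (245,563)]; print(z,np.linalg.norm(a-b),(a+b)/2)
    a,b=[atz(w,*W(u,222),z+44,True) for u in (218,592)]; print('  shoulder',np.linalg.norm(a-b))
"
```

```text
44 54.18660779182743 [538.05929924  68.47366703  44.        ]
  shoulder 51.905734904412185
50 52.618141007618846 [536.00458842  67.7423344   50.        ]
  shoulder 49.99842928532623
56 51.04967422341023 [533.9498776   67.01100176  56.        ]
  shoulder 48.09112366624025
62 49.481207439201604 [531.89516678  66.27966913  62.        ]
  shoulder 46.18381804715425
68 47.91274065499301 [529.84045596  65.54833649  68.        ]
  shoulder 44.27651242806825
```

Request:
creep_tool(segments=[{}, {}, {}])

```text
clock: 10.7
position: [545.7, 71.3, 109.1]
eef_rot: [-0.0, -0.172, 0.985, 0.0]
wrist_force: [0.9, -0.0, -1.7]
width: 0.335
grasp_force: 100.9
```

```bash
python3 -c "
from bench import bot, camrig
print(bot.finish_job())"
```

```text
the job is handed in; nothing more can be done
None
```

I rocked the block out of the jaws and handed the job in with the block held upright over the stand, its foot about 14 mm above the jaws; the stand stayed on the bench throughout (the hand-in returned no verdict).

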